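# Show the blue coaster to the inspection camera

## Task

First turn the light-control dial until its white pointer stands at the red mark. Then lift the blue coaster out of its rack and hold it still in the air in front of the camera: centred on the lens axis at lens height, 14 cm from the lens, upright, with the white-ringed face square to the lens. Finish while still holding it there, and leave the other coaster, basket, spray bottle and clothespins where they are.

Things in the scene. Friction and masses are not known exactly. Their poses are not given: they have to be found in the camera images.
- glass_shelf: fixed low glass shelf on chrome brackets, 500 (x) x 1000 (y) mm; its top, on which everything stands, is 60 mm above the work surface. Origin on the work surface under its middle.
- light_box: grey light-control box, 100 x 100 x 40 mm, fixed; position and yaw vary. Origin at the centre of its underside, on the shelf; z up. Its top carries a black scale plate of 88 mm diameter with ticks every 0.4 rad; one broad tick is red.
- dial (a joint): angle in rad of the dial on the light box. Grows clockwise seen from above, range 0 to 2.8; pointer along +y of light_box at 0, along +x at 1.571; the red mark is at 2.0. Grip: an upright bar 12 mm thick, 46 mm long (the white pointer line runs along half of its top, towards the end that indicates), 30 mm high, black, on a steel disc of 40 mm diameter and 4 mm thickness; bar top 75 mm above the shelf. Light friction (about 0.03 N m), stays where left.
- dial_grip (a point): point on the dial's vertical axis in the bar grip, 8 mm below the bar's top and 22 mm above the disc. Its frame turns with the dial: the bar runs along its y, the pointer end is +y, the bar's flat sides face +x and -x.
- red_mark (a point): the red mark on the scale, 36 mm from the dial's axis; frame as light_box.
- rack: fixed wooden rack, 70 (x) x 226 (y) x 30 (z) mm, origin at the centre of its underside; position and yaw vary. Two slots in line along its y, centres at y = +54 and -54 mm, each 14 mm wide in x and 100 mm long, slot floor 10 mm above the underside, slot walls 30 mm above the underside. One coaster stands in each slot, which one varies.
- coaster: blue square coaster standing on edge in a rack slot, loose: 10 mm thick (x), 90 mm wide (y), 90 mm high (z), about 150 g. Origin at the middle of its lower edge face; z up. The white-ringed glazed face looks to its +x, the cork back to -x. 70 mm stand out above the slot walls.
- coaster_center (a point): centre of the blue coaster, 45 mm above its origin; frame as coaster.
- plain_coaster: terracotta coaster of the same size in the other slot, to be left alone.
- cam_stand: fixed stand of the inspection camera: foot disc 100 mm diameter, 12 mm thick, upright post at its centre. Origin at the centre of its underside; position and yaw vary. The white camera head (56 x 56 x 50 mm) sits on the post at a height that varies; nothing of it rises more than 25 mm above the lens axis.
- lens (a point): centre of the front of the lens; the camera looks horizontally along -x of this frame; z up. 150 to 210 mm above the shelf.
- focus (a point): the point on the lens axis 140 mm in front of the lens where the coaster's centre belongs; frame as lens. Held rightly, the coaster's axes point the same way as this frame's axes.
- basket: bystander: brown lidded rattan-look basket, 164 x 224 x 105 mm, loose, origin under its centre.
- spray_bottle: bystander: black spray bottle, 66 mm diameter, 193 mm high, loose, origin under its centre.
- tray: fixed aluminium tray, 120 x 150 x 18 mm, with two clothespins in it; origin under its centre.
- pin_a: bystander: white clothespin, 76 x 24 x 11 mm, loose in the tray.
- pin_b: bystander: second white clothespin, the same.

How it is judged:
By the outcome, as a careful person would: the job done as asked, in the order asked, and still so for the second after the job is handed in, while the arm keeps its last pose, push and grip.
It also fails if it takes over 51 s, if anything falls off the work surface, if the arm or the gripper's body presses on something with over 40 N, if the wrist force passes 120 N, or if a joint passes its speed limit or range.

## Robot

A 6-joint arm with a two-finger parallel gripper is mounted at the origin on the work surface. World frame = base frame: x ahead of the robot, y to its left, z up, the work surface at z = 0. Lengths are in m, angles in rad, forces in N, time in s.
With the tool pointing down it reaches from about 0.425 to 0.95 m from the base axis. Payload 3.5 kg.
Tool frame: the origin (TCP) lies at the very end of the fingers, on their centre line; the grasp point (between the pads) lies 19 mm behind it (bot.hold_point_z is the distance from the TCP to the grasp point, in m); z points along the fingers, y is the line along which they close (so a half turn about z gives the same grasp; the last joint's range is limited). The gripper opens to 85 mm and grips with 20 to 120 N. Pads are 22 mm wide; open, the fingers measure 114 mm over their backs; the gripper's body (76 mm by 85 mm) begins 54 mm behind the grasp point. The pads swing forward as they close: fully open they stand 13 mm farther back than shut.
Start: joints at [0.977, 0.286, 1.577, -0, 1.279, -0.15], TCP at [0.29, 0.61, 0.202] pointing down, gripper open.
Joint ranges: [-2.77, 2.77], [-0.9, 2.22], [0.21, 2.48], [-1.53, 4.67], [0.24, 2.81], [-2.84, 2.84]. Speed limits (rad/s): [2.79, 2.79, 3.14, 3.14, 3.14, 3.14].

## Interface

Orientations are given as a rotation vector (axis times angle).
In Python, from bench import bot, solve_ik, camera, calibration, hand_in, sensors gives the robot as it stands. Calls block until the motion is done:
- bot.goto(position, orientation): joint-space move of the TCP to a pose.
- bot.line_to(position, attitude=None, feed=0.15, until_force=None): straight line of the TCP; attitude=None keeps the orientation; feed is the mean speed in m/s. With until_force (N) it stops when the force on the tool has changed by that much, and returns True; else False.
- bot.goto_joints(angles): joint-space move.
- bot.set_gripper(opening, newtons=None): finger opening in m; newtons is the grip in N (None keeps the last); returns when the fingers have stopped.
- bot.hold(seconds).
- solve_ik(position, orientation): joint angles nearest the present ones, or None.
- camera(name): name is "side" or "top" or "wrist"; returns the picture (420x560x3 uint8, red, green, blue); there is no depth.
- calibration(name): a dict with "fx", "fy", "cx", "cy" (pixels), "rvec" (rotation vector, rad) and "tvec" (3), from world to camera coordinates, as OpenCV has them. Camera axes: x right, y down, z forward; pixel columns grow to the right and rows downward; lengths in m; the calibration is good to about 2 mm. A picture is of the moment at which its call begins: read the wrist's pose just before it. calibration takes no time and is no camera call; for the wrist camera it gives the pose at the moment of the call.
A pose or a line that the arm cannot do raises bot.Unreachable and nothing moves.
- hand_in(): hands the job in; it is judged then, once.
Readings, each from a call of its own:
- sensors.get_t(): time.
- sensors.get_joints(): joint angles.
- sensors.get_dq(): joint speeds.
- sensors.get_joint_efforts(): joint torques, N m.
- sensors.get_ee_pos(): TCP position.
- sensors.get_tcp_rot(): TCP orientation.
- sensors.get_contact_force(): force on the tool from outside, world axes, zero at the start.
- sensors.get_ft_torque(): the same for the moment, N m.
- sensors.get_gripper_width(): finger opening in m.
- sensors.get_grip_force(): force on a finger pad.
Only numpy, scipy, OpenCV 4.12 (cv2) and the standard library are available. Lean on these libraries where they do the work, as an engineer would, in place of code of your own. Each camera call takes 0.05 s, during which the arm holds its last target. There are 200 camera calls.

## Working session

There is one attempt and no reset: what is moved stays moved. The work goes in short steps, each a Python script; the robot and the scene stay as the last script left them, time stands still between calls to the robot, and variables do not carry over. Pictures are saved under pics/ and viewed, at most 10 in all, crops included, and the job is handed in when it is done.

```bash
mkdir -p pics; ls
python3 - <<'E'
from bench import bot, camera, calibration, sensors
import cv2
for n in ("side","top","wrist"):
    c=calibration(n); print(n,c)
    cv2.imwrite(f"pics/{n}0.png",camera(n)[:,:,::-1])
print(bot.hold_point_z,sensors.get_tcp_rot(),sensors.get_t())
E
```

```text
pics
side {'fx': 383.3805520953299, 'fy': 383.3805520953299, 'cx': 278.00139491561424, 'cy': 207.39842758165818, 'rvec': array([ 0.25051295, -2.88720051,  1.02396713]), 'tvec': array([0.60213604, 0.18635102, 0.97413206])}
top {'fx': 534.0158699708716, 'fy': 534.0158699708716, 'cx': 280.1811141706194, 'cy': 201.45455145998386, 'rvec': array([ 2.1033246 , -2.11926621,  0.19812497]), 'tvec': array([0.02779355, 0.64466814, 1.13046869])}
wrist {'fx': 335.47371433505185, 'fy': 335.47371433505185, 'cx': 281.14926152535463, 'cy': 211.4136248167785, 'rvec': array([-2.42591753, -1.53378781, -0.23485308]), 'tvec': array([-0.67330691, -0.03898591,  0.38017945])}
0.0187 [-6.91339417e-01 -3.06386590e+00  2.72788491e-03] 0.15
```

View pics/top0.png

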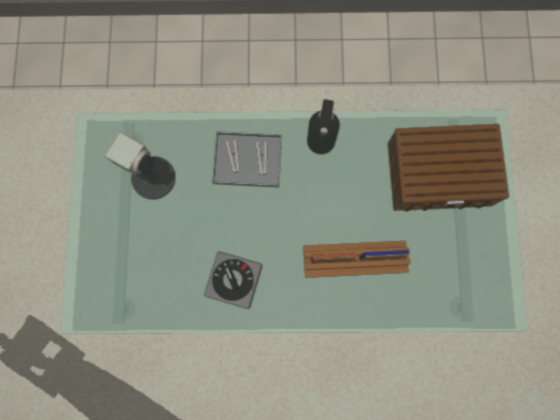

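View pics/side0.png

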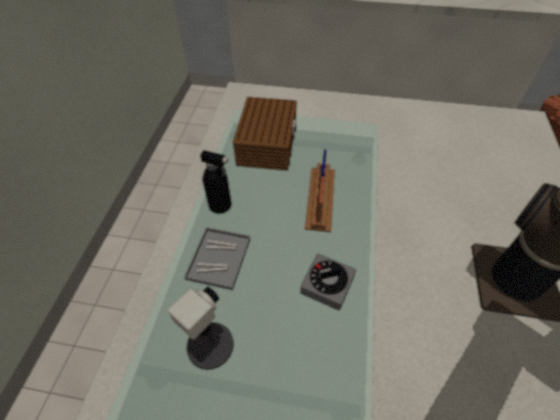

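The top view shows the dial box at about (233,280), the rack at (357,259) with blue in its right slot, and the camera head at (127,152) looking right and down. The side view shows the same layout.

```bash
cat > h.py <<'E'
import numpy as np, cv2
from bench import bot, solve_ik, camera, calibration, sensors
from scipy.spatial.transform import Rotation as R
def ray(c,u,v):
    M=cv2.Rodrigues(c["rvec"])[0]; t=np.array(c["tvec"])
    d=M.T@np.array([(u-c["cx"])/c["fx"],(v-c["cy"])/c["fy"],1.]); return -M.T@t, d/np.linalg.norm(d)
def onz(c,uv,z):
    o,d=ray(c,*uv); return o+d*(z-o[2])/d[2]
def tri(c1,p1,c2,p2):
    o1,d1=ray(c1,*p1); o2,d2=ray(c2,*p2)
    s=np.linalg.lstsq(np.stack([d1,-d2],1),o2-o1,rcond=None)[0]
    a,b=o1+s[0]*d1,o2+s[1]*d2; return (a+b)/2,np.linalg.norm(a-b)
def proj(c,P):
    return cv2.projectPoints(np.array(P,float).reshape(-1,1,3),c["rvec"],np.array(c["tvec"]),np.array([[c["fx"],0,c["cx"]],[0,c["fy"],c["cy"]],[0,0,1.]]),None)[0][:,0]
E
python3 - <<'E'
from h import *
np.set_printoptions(precision=4,suppress=True)
t=cv2.imread("pics/top0.png"); s=cv2.imread("pics/side0.png")
def cr(im,x,y,w,h): return cv2.resize(im[y:y+h,x:x+w],(400,300),interpolation=cv2.INTER_CUBIC)
cv2.imwrite("pics/c1.png",np.vstack([np.hstack([cr(t,193,242,80,60),cr(t,297,215,120,90)]),np.hstack([cr(t,95,120,100,75),cr(s,155,280,100,75)])]))
c=calibration("top"); cs=calibration("side")
for n,p,z in [("box",(233,280),.1),("rack c",(357,259),.09),("blue",(388,253),.14),("foot",(153,178),.072),("basket",(447,165),.165),("bottle",(323,140),.1),("tray",(248,160),.07)]: print(n,onz(c,p,z))
print("head",tri(c,(127,152),cs,(192,312)), "camtop",ray(c,0,0)[0],"side",ray(cs,0,0)[0])
E
```

```text
box [0.4695 0.1231 0.1   ]
rack c [ 0.5127 -0.1409  0.09  ]
blue [ 0.52   -0.1981  0.14  ]
foot [0.6997 0.3087 0.072 ]
basket [ 0.6984 -0.3234  0.165 ]
bottle [ 0.776  -0.0734  0.1   ]
tray [0.7402 0.0951 0.07  ]
head (array([0.7075, 0.3171, 0.2438]), np.float64(0.003176809080158734)) camtop [0.4085 0.0095 1.2359] side [0.5021 0.5667 0.8792]
```

View pics/c1.png

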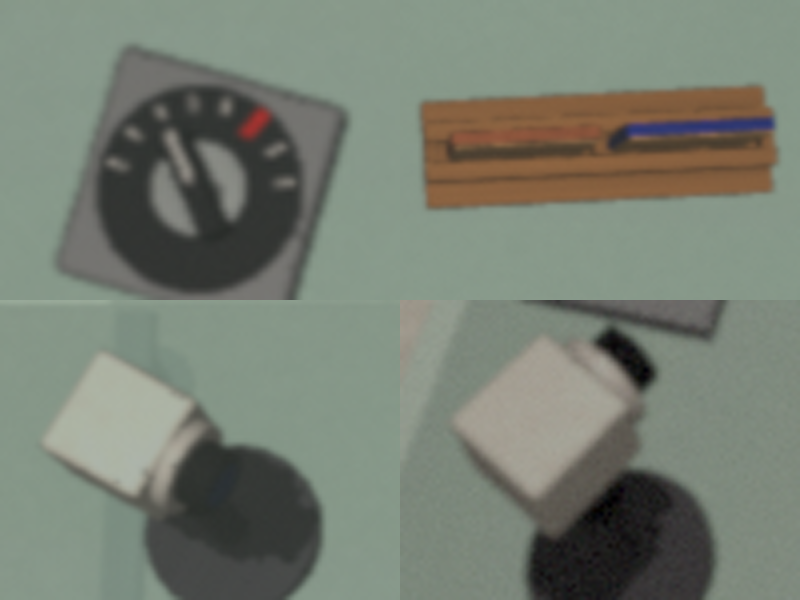

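The crop shows the dial bar with its pointer up-left at crop (170,130), axis (200,188) and red mark (255,122), so the dial is at about 0.8 rad. The blue coaster stands in the −y slot and the lens points right and down. Next I'll measure these and move over the dial.

Run:
```python
from h import *
np.set_printoptions(precision=4,suppress=True)
c=calibration("top")
im=cv2.imread("pics/top0.png").astype(int); b,g,r=im[...,0],im[...,1],im[...,2]
def cen(m): ys,xs=np.nonzero(m); return xs.mean(),ys.mean(),len(xs)
roi=np.zeros(b.shape,bool); roi[245:305,195:270]=1
red=roi&(r>g+50)&(r>b+50); u=cen(red); R_=onz(c,u[:2],.101); print("red",u,R_)
P=lambda x,y,X,Y,s: (X+(x+.5)/s-.5,Y+(y+.5)/s-.5)
D=onz(c,P(199,188,193,242,5),.101)
Cn=[onz(c,P(x,y,193,242,5),.1) for x,y in((128,48),(344,110),(58,268))]
print("dial",D,"boxmid",(Cn[1]+Cn[2])/2,"edges",np.linalg.norm(Cn[0]-Cn[1]),np.linalg.norm(Cn[0]-Cn[2]))
a=lambda v:np.degrees(np.arctan2(v[1],v[0]))
A=a(R_-D); print("red az",A, np.linalg.norm((R_-D)[:2]),"box edge az",a(Cn[1]-Cn[0]))
p0=onz(c,P(170,133,193,242,5),.135);p1=onz(c,P(190,182,193,242,5),.135); print("ptr az",a(p0-p1),p0,p1)
blue=(b>r+40)&(b>g+40); ys,xs=np.nonzero(blue); (m,sz,an)=cv2.minAreaRect(np.stack([xs,ys],1).astype(np.float32)); print("blue",m,sz,an,onz(c,m,.15))
q=[onz(c,P(x,y,297,215,10/3),.09) for x,y in((422,102),(763,87),(428,208),(772,191))]
q=[onz(c,P(x-400,y,297,215,10/3),.09) for x,y in((422,102),(763,87),(428,208),(772,191))]
print("rack",np.mean(q,0),a(q[1]-q[0]),a(q[3]-q[2]))
h=[onz(c,P(x,y-300,95,120,4),.244) for x,y in((102,350),(195,405),(42,443),(133,500))]
print("head",np.array(h),a(h[1]-h[0]),a(h[3]-h[2]),a(h[0]-h[2]),a(h[1]-h[3]))
cw=calibration("wrist"); o,_=ray(cw,0,0); T=R.from_rotvec(sensors.get_tcp_rot()).as_matrix(); M=cv2.Rodrigues(cw["rvec"])[0]
print("cam in tool",T.T@(o-sensors.get_ee_pos()),"cam axes in tool\n",T.T@M.T,"tool\n",T)
```

```text
red (np.float64(243.52380952380952), np.float64(266.2857142857143), 21) [0.4981 0.101  0.101 ]
dial [0.4712 0.1243 0.101 ] boxmid [0.471  0.1233 0.1   ] edges 0.09610152530160312 0.0964174935672135
red az -40.8236213921101 0.03561111453483571 box edge az -106.34396268755718
ptr az 22.928911338588275 [0.4918 0.1331 0.135 ] [0.4717 0.1246 0.135 ]
blue (386.4812927246094, 252.6259307861328) (2.2971303462982178, 43.046226501464844) 87.1375961303711 [ 0.5197 -0.1932  0.15  ]
rack [ 0.5135 -0.1377  0.09  ] -87.91762732187 -87.5961820132421
head [[0.7496 0.3327 0.244 ]
 [0.7211 0.2859 0.244 ]
 [0.7027 0.3594 0.244 ]
 [0.6737 0.3137 0.244 ]] -121.30207252653634 -122.36456336060516 -29.6182765452175 -30.43017190724371
cam in tool [ 0.0783 -0.0004 -0.171 ] cam axes in tool
 [[ 0.0002 -0.9527 -0.3038]
 [ 1.      0.0004 -0.0006]
 [ 0.0007 -0.3038  0.9527]] tool
 [[-0.9031  0.4294 -0.0011]
 [ 0.4294  0.9031 -0.0015]
 [ 0.0003 -0.0018 -1.    ]]
```

```bash
cat >> h.py <<'E'
def down(phi):  # tool pointing down, tool x at azimuth phi (deg)
    a=np.radians(phi); return R.from_matrix(np.array([[np.cos(a),np.sin(a),0],[np.sin(a),-np.cos(a),0],[0,0,-1]])).as_rotvec()
E
python3 - <<'E'
from h import *
np.set_printoptions(precision=3,suppress=True)
D=np.array([.471,.124,.21])
for p in (24,-41,204,139): print(p,solve_ik(D,down(p)))
for p in (-88,92,59,-121): print(p,solve_ik([.52,-.195,.2],down(p)),solve_ik([.62,.15,.25],down(p)))
j=solve_ik(D,down(204)); k=solve_ik(D,down(24))
ok=lambda a,b:a is not None and solve_ik(D,down(b)) is not None
ph=204 if ok(j,139) else 24
bot.goto(D,down(ph)); bot.set_gripper(.05,30)
cv2.imwrite("pics/w1.png",camera("wrist")[:,:,::-1]); print(ph,sensors.get_t(),sensors.get_ee_pos())
E
```

```text
24 [ 0.049 -0.145  2.018 -0.     1.268  1.201]
-41 [ 0.049 -0.145  2.018 -0.     1.268  2.335]
204 [ 0.049 -0.145  2.018 -0.     1.268 -1.941]
139 [ 0.049 -0.145  2.018 -0.     1.268 -0.806]
-88 [-0.541  0.025  1.876 -0.     1.241  2.565] None
92 [-0.541  0.025  1.876  0.     1.241 -0.576] [0.079 0.174 1.623 0.    1.345 0.044]
59 [-0.541  0.025  1.876 -0.     1.241 -0.   ] [ 0.079  0.174  1.623 -0.     1.345  0.62 ]
-121 None [ 0.079  0.174  1.623 -0.     1.345 -2.522]
204 2.5167 [0.471 0.124 0.21 ]
```

View pics/w1.png

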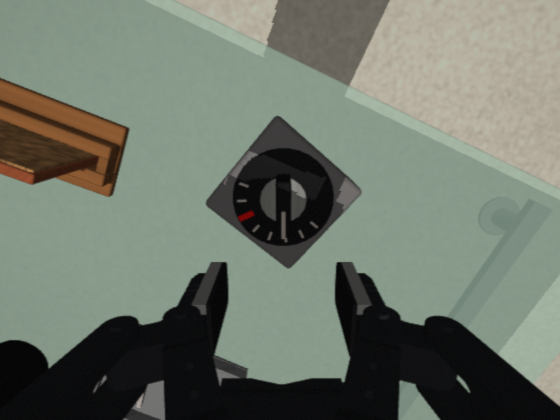

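The wrist picture shows the dial axis at about (283,198), the pointer running down (283,212)–(284,240) and the red mark at (246,216). The bar is nearly aligned with the tool. I'll refine numerically, then grip and turn.

```bash
cat >> h.py <<'E'
az=lambda v:np.degrees(np.arctan2(v[1],v[0]))
def dial_meas(im,c,D0):
    """RGB wrist picture -> axis from red mark, pointer azimuth"""
    im=im.astype(int); r,g,b=im[...,0],im[...,1],im[...,2]; sat=im.max(2)-im.min(2)
    Y,X=np.mgrid[:420,:560]; u=proj(c,[[*D0[:2],.101]])[0]; near=(np.hypot(X-u[0],Y-u[1])<52)
    ys,xs=np.nonzero(near&(r>g+60)&(r>b+60)); red=onz(c,(xs.mean(),ys.mean()),.101)
    m=(near&(sat<45)&(r>150)).astype(np.uint8); n,l,st,ce=cv2.connectedComponentsWithStats(m)
    best=[]
    for i in range(1,n):
        ys,xs=np.nonzero(l==i)
        if len(xs)<15: continue
        vx,vy,x0,y0=cv2.fitLine(np.stack([xs,ys],1).astype(np.float32),cv2.DIST_L2,0,.01,.01).ravel()
        p,q=onz(c,(x0+10*vx,y0+10*vy),.135),onz(c,(x0-10*vx,y0-10*vy),.135); a=az(p-q)
        cc=onz(c,(x0,y0),.135)
        if (p-q)[:2]@(cc-D0)[:2]<0: a=(a+360)%360-180
        best.append((len(xs),a,cc[:2],(x0,y0)))
    return red,sorted(best,key=lambda t:-t[0])
E
python3 - <<'E'
from h import *
np.set_printoptions(precision=4,suppress=True)
im=cv2.imread("pics/w1.png")[:,:,::-1]; c=calibration("wrist")
red,b=dial_meas(im,c,np.array([.471,.124,.1])); print("red",red)
for t in b: print(t)
a=np.radians(-40.9); print("axis from red",red[:2]-.036*np.array([np.cos(a),np.sin(a)]))
g=im.max(2); m=((g<75)).astype(np.uint8); m[:140]=0;m[255:]=0;m[:,:225]=0;m[:,345:]=0
print("axis guess",onz(c,(283,197.5),.101))
print("red az from axis guess",az(red-onz(c,(283,197.5),.101)))
E
```

```text
red [0.4969 0.1016 0.101 ]
axis from red [0.4697 0.1252]
axis guess [0.4686 0.1248 0.101 ]
red az from axis guess -39.38157073074681
```

Run:
```python
from h import *
np.set_printoptions(precision=4,suppress=True)
A=[.4702,.1245]
bot.goto([*A,.16],down(204))
print(bot.line_to([*A,.112],feed=.08,until_force=8))
bot.set_gripper(0,30); print(sensors.get_gripper_width(),sensors.get_grip_force(),sensors.get_contact_force())
bot.goto([*A,.112],down(139.1)); bot.hold(.2); print(sensors.get_contact_force(),sensors.get_ft_torque())
bot.set_gripper(.05); bot.line_to([*A,.21]); 
c=calibration("wrist"); im=camera("wrist"); cv2.imwrite("pics/w2.png",im[:,:,::-1])
cv2.imwrite("pics/w2c.png",cv2.resize(im[120:270,190:390,::-1],(800,600),interpolation=cv2.INTER_CUBIC)); print(sensors.get_t())
```

```text
False
-3.414394022878729e-05 0.0 [-0.2406  0.0465  0.7207]
[0.0768 0.176  0.5095] [ 0.0089  0.0277 -0.0197]
6.75
```

View pics/w2c.png

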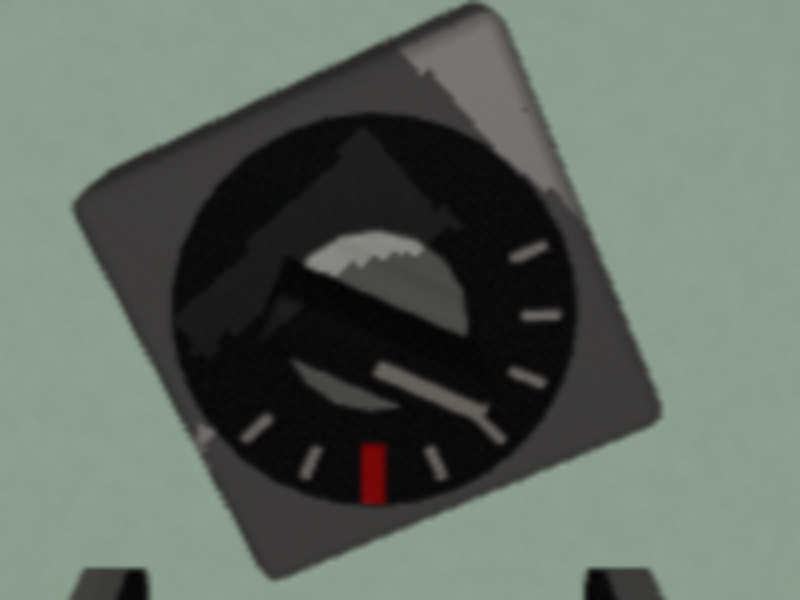

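The dial has not moved: it still points near the 0.8 tick, with the red mark at crop (373,475). The fingers closed on nothing, so I'll go down again, print the pose and look.

Run:
```python
from h import *
np.set_printoptions(precision=4,suppress=True)
c=calibration("wrist")
P=lambda x,y:(190+(x+.5)/4-.5,120+(y+.5)/4-.5)
a,b=onz(c,P(380,370),.135),onz(c,P(488,411),.135); print("ptr",a,b,az(b-a))
cor=[onz(c,P(*p),.1) for p in((80,195),(483,5),(660,412),(275,578))]; print("box",np.mean(cor,0),az(cor[1]-cor[0]),az(cor[2]-cor[3]),az(cor[0]-cor[3]),az(cor[1]-cor[2]))
red=onz(c,P(373,475),.101);pl=onz(c,P(375,310),.101);print("red,plate",red,pl,az(red-pl))
A=[.4702,.1245]
bot.goto([*A,.16],down(204)); bot.line_to([*A,.112],feed=.1)
print(sensors.get_ee_pos(),sensors.get_gripper_width())
i1=camera("wrist"); bot.set_gripper(.012,30); i2=camera("wrist"); print(sensors.get_gripper_width(),sensors.get_grip_force(),sensors.get_ee_pos(),sensors.get_contact_force())
cv2.imwrite("pics/w3.png",np.hstack([i[120:420,80:480] for i in(i1,i2)])[:,:,::-1]); print(sensors.get_t())
```

```text
ptr [0.4707 0.1257 0.135 ] [0.4906 0.1361 0.135 ] 27.4434405018332
box [0.468  0.1268 0.1   ] 73.87280490986531 74.39955037523691 162.90568833376307 164.5742694181731
red,plate [0.4967 0.1016 0.101 ] [0.4681 0.1268 0.101 ] -41.448809965641566
[0.4705 0.1245 0.1123] 0.05020784206445856
0.012118020925813813 0.0 [0.4703 0.1245 0.1121] [ 0.3185 -0.5443 -0.5667]
8.9833
```

View pics/w3.png

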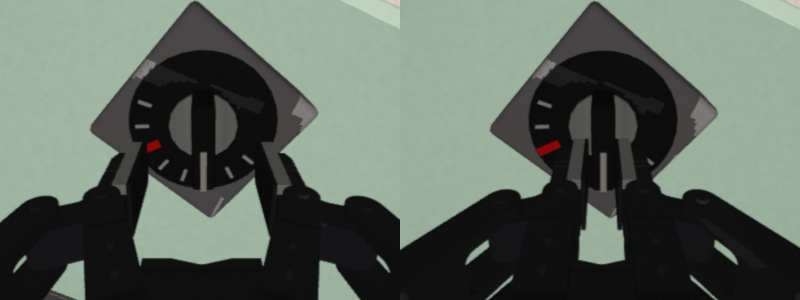

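Run:
```python
from h import *
np.set_printoptions(precision=4,suppress=True)
c=calibration("wrist"); print("tcp px",proj(c,[sensors.get_ee_pos()]), "bar ends top px",proj(c,[[.47+.023*np.cos(a),.1255+.023*np.sin(a),z] for a in(.46,3.6) for z in (.135,.105)]))
for w in (.009,.006,0):
    bot.set_gripper(w,30); bot.hold(.1); print(w,sensors.get_gripper_width(),sensors.get_grip_force(),sensors.get_contact_force(),sensors.get_ft_torque())
i=camera("wrist"); cv2.imwrite("pics/w4.png",cv2.resize(i[180:330,180:380,::-1],(800,600)))
```

```text
tcp px [[280.9172 252.4173]] bar ends top px [[284.6892 312.5429]
 [284.2295 282.8964]
 [281.0781 228.4456]
 [281.1374 209.4714]]
0.009 0.009172381841442773 0.0 [0.1182 0.3867 0.245 ] [-0.0007 -0.0269  0.003 ]
0.006 0.0059661108306818455 0.0 [ 0.0238  0.0424 -0.5103] [ 0.0166  0.0193 -0.001 ]
0 -0.0001498556264085225 0.0 [-0.1649  0.7583  0.259 ] [-0.0094 -0.0289 -0.0207]
```

View pics/w4.png

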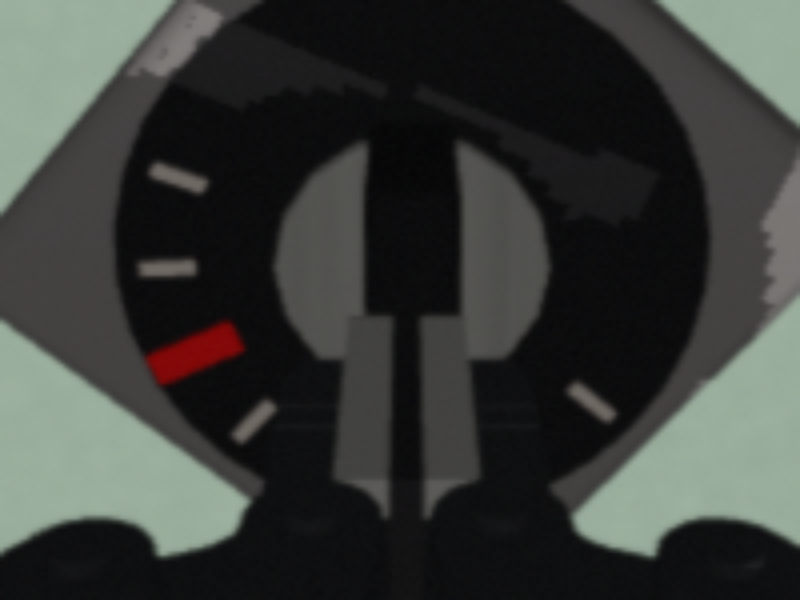

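The closed fingertips end at crop row 315, in front of and apparently above the bar. The tips seem to be higher than the stated TCP, so I'll check by touch.

Run:
```python
from h import *
np.set_printoptions(precision=4,suppress=True)
c=calibration("wrist"); print("red",onz(c,(180+195.5/4,180+353.5/4),.101), "tip +-11 px",proj(c,[np.array(sensors.get_ee_pos())+R.from_rotvec(sensors.get_tcp_rot()).apply([s,0,0]) for s in(.011,-.011)]))
p=sensors.get_ee_pos()
print(bot.line_to([p[0],p[1],.085],feed=.04,until_force=5), sensors.get_ee_pos(), sensors.get_contact_force(),sensors.get_t())
```

```text
red [0.4972 0.1022 0.101 ] tip +-11 px [[280.9394 233.9779]
 [280.9395 270.203 ]]
True [0.4711 0.1245 0.1061] [-0.0623 -0.1691  4.6405] 10.3417
```

Contact came at TCP z 0.106. Together with the tip position in the picture (row 259 rather than 234), that puts the closed fingertips on the bar top, so the tips end about 29 mm short of the reported TCP. I'll use that offset and retry, still guarded by force.

Run:
```python
from h import *
np.set_printoptions(precision=4,suppress=True)
A=[.4700,.1250]
bot.line_to([*A,.135],feed=.15); bot.set_gripper(.045,30); bot.goto([*A,.125],down(206))
print(bot.line_to([*A,.081],feed=.06,until_force=8),sensors.get_ee_pos())
bot.set_gripper(0,30); w=sensors.get_gripper_width(); print(w,sensors.get_grip_force(),sensors.get_contact_force(),sensors.get_ft_torque(),sensors.get_t())
if w>.008:
    z=sensors.get_ee_pos()[2]
    bot.goto([*A,z],down(138.9)); bot.hold(.2); print(sensors.get_contact_force(),sensors.get_ft_torque())
    bot.set_gripper(.045); bot.line_to([*A,.18])
    i=camera("wrist"); cv2.imwrite("pics/w5.png",cv2.resize(i[120:270,190:390,::-1],(800,600),interpolation=cv2.INTER_CUBIC)); print(sensors.get_t())
```

```text
False [0.4703 0.125  0.0813]
0.01117902478425482 33.91470909118652 [-1.8377  1.7638  2.9278] [0.1541 0.2687 0.011 ] 12.7167
[-0.711   5.9008  0.8629] [ 0.8384 -0.0256 -0.0136]
15.275
```

View pics/w5.png

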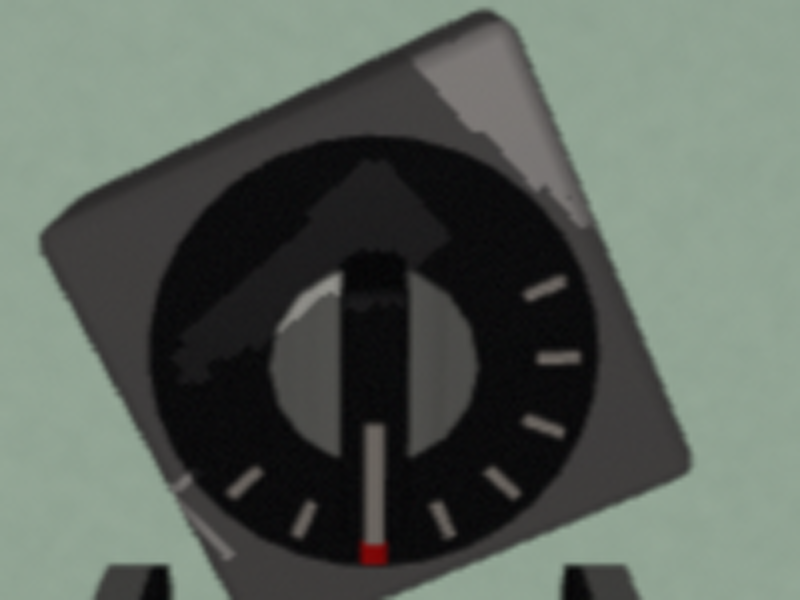

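The dial pointer now stands on the red mark (pointer at crop column 373, mark at column 373). Next are two wrist shots, of the inspection camera and of the blue coaster, viewed as one composite.

Run:
```python
from h import *
import json
np.set_printoptions(precision=4,suppress=True)
S={}
def shot(n):
    c=calibration("wrist"); i=camera("wrist"); cv2.imwrite(f"pics/{n}.png",i[:,:,::-1]); S[n]={k:np.array(v).tolist() for k,v in c.items()}; return i,c
bot.goto([.62,.15,.33],down(149)); i1,c1=shot("lens"); 
print(proj(c1,[[.69,.28,.219],[.712,.323,.244]]))
bot.goto([.45,-.19,.25],down(182)); i2,c2=shot("coa"); print(proj(c2,[[.52,-.195,.16]]),sensors.get_t())
json.dump(S,open("S.json","w"))
s=cv2.imread("pics/side0.png")[:,:,::-1]
f=lambda i,u,v,w:cv2.resize(i[int(v-w*.375):int(v+w*.375),int(u-w/2):int(u+w/2)],(400,300),interpolation=cv2.INTER_CUBIC)
h=np.vstack([np.hstack([f(i1,460,190,200),f(s,205,318,100)]),np.hstack([i2[60:360,80:480],f(s,322,195,100)])])
cv2.imwrite("pics/c2.png",h[:,:,::-1])
```

```text
[[454.5496 192.9404]
 [532.3516 196.8299]]
[[272.4746 281.677 ]] 17.675
```

View pics/c2.png

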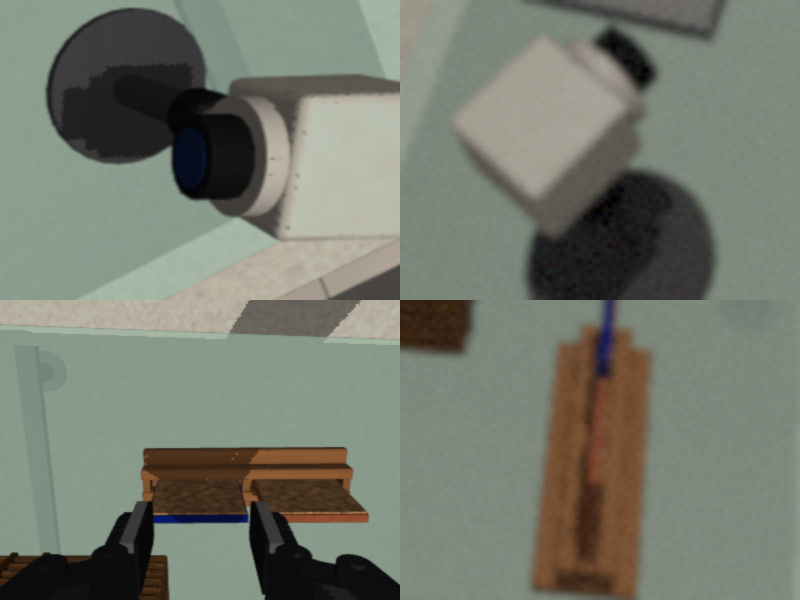

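In the composite, the blue coaster's −x face is brown cork (top edge at crop (152–248, 516–522)), so the ringed face looks to world +x. The lens front is the dark-blue disc at crop (189,157). I'll triangulate the head and lens and locate the coaster.

Run:
```python
from h import *
import json
np.set_printoptions(precision=4,suppress=True)
S={n:{k:np.array(v) for k,v in d.items()} for n,d in json.load(open("S.json")).items()}
t,s,w=calibration("top"),calibration("side"),S["lens"]
P=lambda x,y,X,Y,k:(X+(x+.5)/k-.5,Y+(y+.5)/k-.5)
T=dict(a=P(102,50,95,120,4),b=P(195,105,95,120,4),c=P(42,143,95,120,4),d=P(133,200,95,120,4))
D=dict(b=P(145,35,155,280,4),a=P(55,125,155,280,4),d=P(240,105,155,280,4),c=P(145,200,155,280,4))
W=dict(d=P(302,97,360,115,2),b=P(278,238,360,115,2))
q={k:tri(t,T[k],s,D[k]) for k in T}; print(q)
print("with wrist",{k:(tri(t,T[k],w,W[k]),tri(s,D[k],w,W[k])) for k in W})
z=np.mean([v[0][2] for v in q.values()])
Q={k:onz(t,T[k],z) for k in T}; QS={k:onz(s,D[k],z) for k in D}
for X in(Q,QS): print("ctr",np.mean(list(X.values()),0),[az(X["b"]-X["a"]),az(X["d"]-X["c"]),az(X["a"]-X["c"])-90,az(X["b"]-X["d"])-90])
L=P(189,157,360,115,2); print("lens on z",[onz(w,L,zz) for zz in(z-.028,z-.025)])
# blue
c=S["coa"]; im=cv2.imread("pics/coa.png").astype(int); m=(im[...,0]>im[...,2]+40)&(im[...,0]>im[...,1]+40)
ys,xs=np.nonzero(m); print("blue box",xs.min(),xs.max(),ys.min(),ys.max(),len(xs)); r=cv2.minAreaRect(np.stack([xs,ys],1).astype(np.float32)); print(r)
B=onz(c,r[0],.16); print("coaster wrist",B,"ends",[onz(c,(u,r[0][1]),.16) for u in (xs.min()-.5,xs.max()+.5)],"top cam",onz(t,(386.5,252.6),.16))
```

```text
{'a': (array([0.7432, 0.3278, 0.2584]), np.float64(0.002668893334053047)), 'b': (array([0.7163, 0.2814, 0.2602]), np.float64(0.00046911457984786793)), 'c': (array([0.6953, 0.3533, 0.2603]), np.float64(0.004994217821841454)), 'd': (array([0.6665, 0.3075, 0.2637]), np.float64(0.003747782772531979))}
with wrist {'d': ((array([0.6687, 0.308 , 0.2627]), np.float64(0.00014940230079636753)), (array([0.6661, 0.3074, 0.2643]), np.float64(0.003282023666310821))), 'b': ((array([0.7147, 0.2812, 0.2637]), np.float64(0.0015359826954318462)), (array([0.7156, 0.2824, 0.2624]), np.float64(0.00022434297083680628)))}
ctr [0.7067 0.3177 0.2606] [np.float64(-121.30207252653649), np.float64(-122.36456336060519), np.float64(-119.61827654521741), np.float64(-120.43017190724363)]
ctr [0.7038 0.3176 0.2606] [np.float64(-117.50784584460719), np.float64(-119.86001915644039), np.float64(-117.19484689296499), np.float64(-115.98731795410173)]
lens on z [array([0.6834, 0.2753, 0.2326]), array([0.6819, 0.2743, 0.2356])]
blue box 233 327 275 282 600
((280.00701904296875, 278.4853820800781), (6.390633583068848, 94.04810333251953), 89.16968536376953)
coaster wrist [ 0.5166 -0.1885  0.16  ] ends [array([ 0.5181, -0.23  ,  0.16  ]), array([ 0.5151, -0.1471,  0.16  ])] top cam [ 0.5188 -0.1914  0.16  ]
```

Run:
```python
from h import *
np.set_printoptions(precision=4,suppress=True)
G=[.517,-.190]; bot.set_gripper(.06,50)
bot.goto([*G,.17],down(92.2))
print(bot.line_to([*G,.106],feed=.08,until_force=8),sensors.get_ee_pos())
bot.set_gripper(0,50); w=sensors.get_gripper_width(); print(w,sensors.get_grip_force(),sensors.get_contact_force())
if w>.006:
    print(bot.line_to([*G,.26],feed=.1,until_force=15),sensors.get_contact_force(),sensors.get_gripper_width())
    bot.goto([.611,.1535,.26],down(150)); bot.line_to([.611,.1535,.2275],feed=.05); bot.hold(.3)
    print(sensors.get_ee_pos(),sensors.get_gripper_width(),sensors.get_contact_force(),sensors.get_t())
    for n in("side","top","wrist"): cv2.imwrite(f"pics/{n}9.png",camera(n)[:,:,::-1])
    t,s,ww=[cv2.imread(f"pics/{n}9.png") for n in("top","side","wrist")]
    f=lambda i,u,v,k:cv2.resize(i[int(v-k*.375):int(v+k*.375),int(u-k/2):int(u+k/2)],(400,300),interpolation=cv2.INTER_CUBIC)
    u=[proj(calibration(n),[[.611,.1535,.2365]])[0] for n in("top","side")]; print(u)
    cv2.imwrite("pics/c3.png",np.vstack([np.hstack([f(t,*u[0],140),f(s,*u[1],140)]),np.hstack([cv2.resize(ww,(400,300)),f(s,*u[1],240)])]))
```

```text
False [ 0.5175 -0.1903  0.1065]
0.009037349934724716 51.34518384933472 [-0.0858 -0.9004  1.4228]
False [ 0.5199 -0.287  -1.7319] 0.00885116780073746
[0.6112 0.1535 0.2279] 0.009215471342816755 [-0.2555  0.012  -1.7466] 25.0083
[array([210.8786, 201.6232]), array([263.7407, 244.8548])]
```

View pics/c3.png

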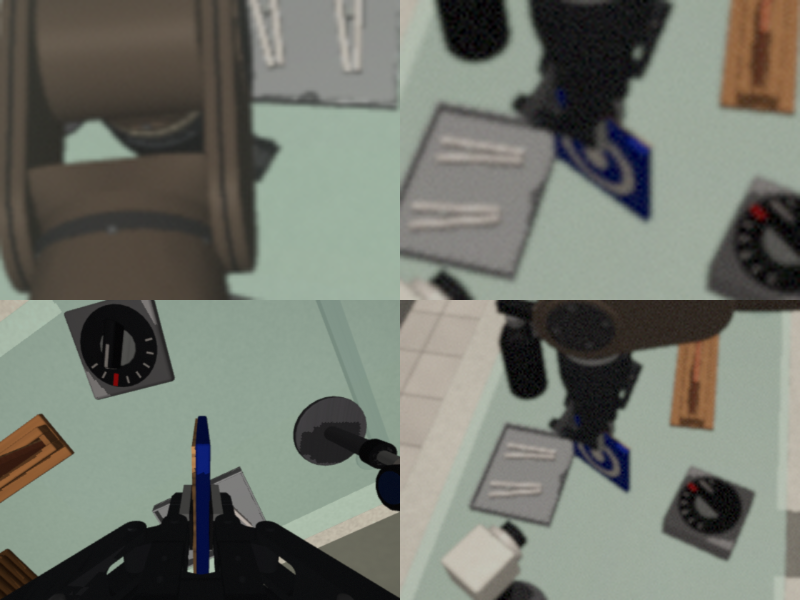

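The coaster is held with the ringed face towards the lens, its edge parallel to the fingers, and the other objects are undisturbed. I'll check its position with the side camera and re-check the dial numerically.

Run:
```python
from h import *
np.set_printoptions(precision=4,suppress=True)
c=calibration("side"); im=cv2.imread("pics/side9.png").astype(int)
m=((im[...,0]>im[...,2]+35)&(im[...,0]>im[...,1]+35)).astype(np.uint8); m[:, :220]=0
ys,xs=np.nonzero(m); pts=np.stack([xs,ys],1); print("obs bottom-right",pts[np.argmax(xs+ys)],"right-top",pts[np.argmax(xs*3-ys)],"xmax",xs.max(),"ymax",ys.max())
f=lambda A,C,s,zz:[C[0]+s*.045*np.cos(np.radians(A+90))+.005*np.cos(np.radians(A)),C[1]+s*.045*np.sin(np.radians(A+90))+.005*np.sin(np.radians(A)),C[2]+zz]
C=[.611,.1535,.2365]
print("pred",proj(c,[f(60,C,1,-.045),f(60,C,1,.045),f(60,C,-1,-.045)]))
cw=calibration("wrist"); iw=cv2.imread("pics/wrist9.png").astype(int)
# lens in wrist
mb=((iw[...,0]>iw[...,2]+35)&(iw[...,0]>iw[...,1]+35)).astype(np.uint8)
n,l,st,ce=cv2.connectedComponentsWithStats(mb); print([(st[i].tolist(),ce[i].round(1).tolist()) for i in range(1,n) if st[i,4]>30])
print("pred coaster top far edge wrist",proj(cw,[f(60,C,1,.045),f(60,C,1,-.045),f(60,C,-1,.045)]))
# dial: white/gray bright pixels near the dial, red
d=np.array([.4697,.1255]); a=np.radians(-41)
print("pred ptr/red/axis-top px",proj(cw,[[*(d+.012*np.array([np.cos(a),np.sin(a)])),.135],[*(d+.036*np.array([np.cos(a),np.sin(a)])),.101],[*d,.135]]))
sub=iw[20:140,90:250]; r=(sub[...,2]>sub[...,1]+60); ys,xs=np.nonzero(r); print("red",xs.mean()+90,ys.mean()+20)
for i in range(40,116,5): print(i,"".join("%4d"%v for v in iw[i,140:190:2].max(1)))
```

```text
obs bottom-right [278 266] right-top [279 244] xmax 279 ymax 266
pred [[279.5066 270.5043]
 [279.1913 246.1225]
 [247.2077 246.7685]]
[([274, 163, 20, 221, 3728], [283.6, 274.0])]
pred coaster top far edge wrist [[296.1737 200.5561]
 [290.0391 160.7875]
 [293.3797 395.5485]]
pred ptr/red/axis-top px [[149.1254  78.0165]
 [162.0677 110.7625]
 [150.348   60.4875]]
red 161.82882882882882 110.97297297297297
40   11  13  12  10  14  13  16  12  15  15   9   5   5   7   6   6   3  12  15  15  16  15  13  12  14
45   13  12  13  11  11  13  14  16  16  13  11   5   6   9  10   6  20  74  78  59  19  14  14  15  14
50   13  25  42  11  13  11  14  15  15  10   9   8   5   8   8   6  37  75  78  78  76  70  34  15  14
55   18  71  29  12  14  14  15  14  14  11   7   5   5   5   8   8  50  76  79  76  76  74  77  55  14
60   53  74  20  12  17  16  15  16  13   8   6   7   6   8   5  12  64  78  79  77  74  74  77  77  56
65   47  69  19  16  78 104  77  13  12  11   8   6   7   6   6  16  74  78  78  76  74  76  77  77  68
70   23  58  14  21  91 104  54  14  14   8   4   8   6   8   6  30  
[... 274 characters left out ...]
  14   9   7   5   6   7   6  13  73  77  78  75  73  74  54  22  13  14
90   12  12  14  71 103  78  14  12   9   5   6   5   7   5  19  71  72  54  30  17  14  12  12  14  13
95   12  13  12  16  62  85  46  22  22  19  12  17   8   7  10  12  13  14  11  13  13  11  13  13  13
100   11  11  11  49  46  12  12  12  13  11  12  12  11  11  13  13  13  14  13  11  14  14  10  14  12
105   13  15  81  89  20  10  13  12  13  27 118 123 121  52  14  12  13  16  16  23  12  14  11  12  12
110   18  12  16  11  12  12  12  11  12  35 119 123 117  32  11  14  13  12  24  99  56  14  14  13  14
115   63  62  61  46  20  13  12  11  11  63 121 122 104  19  12  11  14  14  15  42  90  26  13  12  13
```

```bash
python3 -c "
from bench import hand_in,sensors
print(sensors.get_gripper_width(),sensors.get_dq().max() if hasattr(sensors.get_dq(),'max') else sensors.get_dq()); print(hand_in())"
```

```text
0.009319127899307202 0.001965781354328844
the job is handed in; nothing more can be done
None
```

The job is handed in at about 25 s: the dial pointer is on the red mark, and the blue coaster is held at my measured focus point, ringed face to the lens; the side view put it a few millimetres off target, which I left uncorrected.

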